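# Change the condiment caddy over for dinner

## Task

Change the condiment caddy over from lunch to dinner. The green bottles are empty: press each one's cap fully down before you move it, lift the bottle straight up out of the rails between its neighbours, and stand it upright, cap still shut, on the floor of the white tray that goes back to the kitchen. The full cream bottles stay seated in the caddy: pull each one's cap fully up, ready to pour. Leave the pepper mill and the egg cups alone.

Things in the scene. Friction and masses are not known exactly. Their poses are not given: they have to be found in the camera images.
- caddy: Wooden caddy fixed on the worktop, 90 mm in its x, 340 in y. Origin: centre of underside. Plate 8 mm thick. Six bays in a row, centres at x = 0, y = -130, -78, -26, 26, 78, 130 mm. Between bays and at both ends stand rails (14 mm in x, 15 in y) up to 53 mm above the worktop, end boards to 50 mm. Bays are open at front and back, so fingers can take a bottle by its front and back faces.
- tray: Loose white rectangular tray, 0.9 kg, 180 mm in its x, 290 in y (327 over the brass handles on its short sides). Origin: centre of underside. Flat floor 6 mm above the worktop, 166 x 276 mm inside the rim; rim 7 mm thick, 20 mm high. (Mind the cupboard over the worktop behind the work: from world x = 0.60 m back, its lower edge is 455 mm above the worktop.)
- green1: Dark green condiment bottle, empty, weighted base, 0.25 kg; may be absent. Body 46 x 46 mm, 64 high, collar (19 across) to 68, then the black cap. Origin: centre of underside, 8 mm above the worktop in the caddy, axes parallel to the caddy's. Grip the plain faces at -x and +x. Grooves 17 mm wide, 6 deep down its -y and +y sides hold the caddy's rails with 1.5 mm play: in the caddy it moves only straight up.
- green1_cap (a joint): Height of this bottle's cap over its shut position, m: 0 = pressed fully home, 0.010 = pulled fully up (end stop). A spring detent at mid travel holds it at either end: about 2 N moves it off either end and past the middle it snaps over. The cap never leaves the bottle.
- green1_top (a point): Centre of the top of this bottle's black cap, an upright cylinder 26 mm across, 20 mm high (a red neck shows beneath it while it is up). 88 mm above the bottle's underside when shut, 98 mm when up.
- green2: Dark green condiment bottle, empty, weighted base, 0.25 kg; may be absent. Body 46 x 46 mm, 64 high, collar (19 across) to 68, then the black cap. Origin: centre of underside, 8 mm above the worktop in the caddy, axes parallel to the caddy's. Grip the plain faces at -x and +x. Grooves 17 mm wide, 6 deep down its -y and +y sides hold the caddy's rails with 1.5 mm play: in the caddy it moves only straight up.
- green2_cap (a joint): Height of this bottle's cap over its shut position, m: 0 = pressed fully home, 0.010 = pulled fully up (end stop). A spring detent at mid travel holds it at either end: about 2 N moves it off either end and past the middle it snaps over. The cap never leaves the bottle.
- green2_top (a point): Centre of the top of this bottle's black cap, an upright cylinder 26 mm across, 20 mm high (a red neck shows beneath it while it is up). 88 mm above the bottle's underside when shut, 98 mm when up.
- green3: Dark green condiment bottle, empty, weighted base, 0.25 kg; may be absent. Body 46 x 46 mm, 64 high, collar (19 across) to 68, then the black cap. Origin: centre of underside, 8 mm above the worktop in the caddy, axes parallel to the caddy's. Grip the plain faces at -x and +x. Grooves 17 mm wide, 6 deep down its -y and +y sides hold the caddy's rails with 1.5 mm play: in the caddy it moves only straight up.
- green3_cap (a joint): Height of this bottle's cap over its shut position, m: 0 = pressed fully home, 0.010 = pulled fully up (end stop). A spring detent at mid travel holds it at either end: about 2 N moves it off either end and past the middle it snaps over. The cap never leaves the bottle.
- green3_top (a point): Centre of the top of this bottle's black cap, an upright cylinder 26 mm across, 20 mm high (a red neck shows beneath it while it is up). 88 mm above the bottle's underside when shut, 98 mm when up.
- green4: Dark green condiment bottle, empty, weighted base, 0.25 kg; may be absent. Body 46 x 46 mm, 64 high, collar (19 across) to 68, then the black cap. Origin: centre of underside, 8 mm above the worktop in the caddy, axes parallel to the caddy's. Grip the plain faces at -x and +x. Grooves 17 mm wide, 6 deep down its -y and +y sides hold the caddy's rails with 1.5 mm play: in the caddy it moves only straight up.
- green4_cap (a joint): Height of this bottle's cap over its shut position, m: 0 = pressed fully home, 0.010 = pulled fully up (end stop). A spring detent at mid travel holds it at either end: about 2 N moves it off either end and past the middle it snaps over. The cap never leaves the bottle.
- green4_top (a point): Centre of the top of this bottle's black cap, an upright cylinder 26 mm across, 20 mm high (a red neck shows beneath it while it is up). 88 mm above the bottle's underside when shut, 98 mm when up.
- cream1: Cream condiment bottle, full, weighted base, 0.42 kg; may be absent. Body 46 x 46 mm, 64 high, collar (19 across) to 68, then the black cap. Origin: centre of underside, 8 mm above the worktop in the caddy, axes parallel to the caddy's. Grip the plain faces at -x and +x. Grooves 17 mm wide, 6 deep down its -y and +y sides hold the caddy's rails with 1.5 mm play: in the caddy it moves only straight up.
- cream1_cap (a joint): Height of this bottle's cap over its shut position, m: 0 = pressed fully home, 0.010 = pulled fully up (end stop). A spring detent at mid travel holds it at either end: about 2 N moves it off either end and past the middle it snaps over. The cap never leaves the bottle.
- cream1_top (a point): Centre of the top of this bottle's black cap, an upright cylinder 26 mm across, 20 mm high (a red neck shows beneath it while it is up). 88 mm above the bottle's underside when shut, 98 mm when up.
- cream2: Cream condiment bottle, full, weighted base, 0.42 kg; may be absent. Body 46 x 46 mm, 64 high, collar (19 across) to 68, then the black cap. Origin: centre of underside, 8 mm above the worktop in the caddy, axes parallel to the caddy's. Grip the plain faces at -x and +x. Grooves 17 mm wide, 6 deep down its -y and +y sides hold the caddy's rails with 1.5 mm play: in the caddy it moves only straight up.
- cream2_cap (a joint): Height of this bottle's cap over its shut position, m: 0 = pressed fully home, 0.010 = pulled fully up (end stop). A spring detent at mid travel holds it at either end: about 2 N moves it off either end and past the middle it snaps over. The cap never leaves the bottle.
- cream2_top (a point): Centre of the top of this bottle's black cap, an upright cylinder 26 mm across, 20 mm high (a red neck shows beneath it while it is up). 88 mm above the bottle's underside when shut, 98 mm when up.
- pepper_mill: Bystander, to be left alone: wooden pepper mill, 58 mm across, 120 mm high. Origin: centre of its underside.
- egg_cup_a: Bystander, to be left alone: blue and white egg cup, 47 mm across, 50 mm high. Origin: centre of its underside.
There are look-alikes about, which are no part of the job. What is shaped like the cream2 but pink or purple is not meant.

How it is judged:
By the outcome, as a careful person would: the job done as asked, in the order asked, and still so for the second after the job is handed in, with the robot touching nothing.
Of green1, green2, green3, green4 only 3 to 4 are there at a start; the rules pass over those that are not, and their reading is None.
Of cream1, cream2 only 1 to 2 are there at a start; the rules pass over those that are not, and their reading is None.
At some moment in a run one of tray may be knocked a few centimetres aside while the robot is not near it.
Once in a run the grip may slacken for a moment while it holds something.
It also fails if it takes over 208 s, if anything falls off the work surface, if the arm or the gripper's body presses on something with over 40 N, if the wrist force passes 120 N, or if a joint passes its speed limit or range.

## Robot

A 7-joint arm with a two-finger parallel gripper is mounted at the origin on a cart in front of the work surface, level with it; the furniture and walls round the work are solid. World frame = base frame: x ahead of the robot, y to its left, z up, the work surface at z = 0. Lengths are in m, angles in degrees, forces in N, time in s.
With the tool pointing down it reaches from about 0.425 to 0.875 m from the base axis. Payload 4.7 kg.
Tool frame: the origin (TCP) lies between the finger pads; the fingertips stand 17 mm ahead of it and the grasp point (between the pads) lies 2 mm behind it; z points along the fingers, y is the line along which they close (so a half turn about z gives the same grasp; the last joint's range is limited). The gripper opens to 87 mm and grips with 3 to 60 N. Pads are 19 mm wide; open, the fingers measure 117 mm over their backs; the gripper's body (75 mm by 190 mm) begins 51 mm behind the grasp point.
Start: joints at [-74.135, 18.392, -4.016, 83.108, 1.295, 78.541, -3.26], TCP at [0.169, 0.628, 0.24] pointing down, gripper open.
Joint ranges: [-163.93, 163.93], [-17.29, 119.83], [-79.2, 71.16], [3.27, 140.29], [-89.18, 269.18], [5.43, 117.66], [-154.24, 154.24]. Speed limits (degrees/s): [147.25, 147.25, 180, 180, 180, 180, 180].

## Interface

Orientations are given as [roll, pitch, yaw] about the fixed x, y, z axes, in that order (R = Rz(yaw) Ry(pitch) Rx(roll)).
In Python, from cell import env, cams gives the robot as it stands.
- The arm moves only by the shell command python3 -m pendant 'ROWS' [FORCE]. ROWS is JSON, a list of rows, each an object of numbers: "tx", "ty", "tz": the shift along the tool's x, y, z each as a share of 0.05 m, from -1 to 1; "spin": the turn about the tool's z as a share of 4 degrees, from -1 to 1; "claw": the closure, from 0 (fully open) to 1 (shut). A call has 1 to 10 rows; each row shifts and turns the commanded pose from where the row before left it, along the tool's axes as they then stand; what a row does not reach is not made up. A row lasts 1/8 s, in which the tool goes at most 62.5 mm and 10.7 degrees, less where a joint would pass 70% of its speed; a pose out of reach is approached as far as the arm can. A call with a number of a shift or a turn outside -1 to 1 is refused whole. A call with a gripper value outside its range is refused whole. The fingers move at their own pace and stop on an object; FORCE is the grip in N (left out, the last holds). Time passes only in rows, so rows that do not move let the fingers close. It gives the time, the measured TCP pose, the force, the opening and the grip force at its end, in the units of the state.
- env.get_obs(): the state, without advancing time (a new reading comes with each control period).
- cams.read_camera(name): name is "scene" or "top" or "wrist"; returns the picture (384x512x3 uint8, red, green, blue); there is no depth.
- cams.camera_info(name): a dict with "fx", "fy", "cx", "cy" (pixels), "rvec" (rotation vector, rad) and "tvec" (3), from world to camera coordinates, as OpenCV has them. Camera axes: x right, y down, z forward; pixel columns grow to the right and rows downward; lengths in m; the calibration is good to about 2 mm. A picture is of the moment at which its call begins: read the wrist's pose just before it. camera_info takes no time and is no camera call; for the wrist camera it gives the pose at the moment of the call.
- env.sign_off(): hands the job in; it is judged then, once.
The state is a dict: "time_s": time; "qpos": joint angles; "joint_velocities": joint speeds; "effort": joint torques, N m; "tool_pos": TCP position; "tool_rot": TCP orientation; "force": force on the tool from outside, world axes, zero at the start; "wrist_torque": the same for the moment, N m; "grip_width": finger opening in m; "grasp_force": force on a finger pad.
Only numpy, scipy, OpenCV 4.12 (cv2) and the standard library are available. Lean on these libraries where they do the work, as an engineer would, in place of code of your own. Each camera call takes 0.05 s, during which the arm holds its last target. There are 200 camera calls.

## Working session

There is one attempt and no reset: what is moved stays moved. The work goes in short steps, Python scripts to look and compute and a shell command to move; the robot and the scene stay as the last step left them, time stands still between calls to the robot, and variables do not carry over. Pictures are saved under pics/ and viewed, at most 14 in all, crops included, and the job is handed in when it is done.

```bash
mkdir -p pics; cat > h.py <<'E'
import numpy as np, cv2
from cell import env, cams
def P(i):
    R=cv2.Rodrigues(np.array(i["rvec"],float))[0]; return R,np.array(i["tvec"],float).ravel()
def ray(i,uv,z):
    "pixel -> world point on plane z"
    R,t=P(i); d=R.T@np.array([(uv[0]-i["cx"])/i["fx"],(uv[1]-i["cy"])/i["fy"],1]); o=-R.T@t
    return o+d*(z-o[2])/d[2]
def proj(i,p):
    R,t=P(i); c=R@np.array(p,float)+t; return np.array([i["fx"]*c[0]/c[2]+i["cx"],i["fy"]*c[1]/c[2]+i["cy"]])
def snap(n,f):
    i=cams.camera_info(n); im=cams.read_camera(n); cv2.imwrite(f"pics/{f}.png",im[:,:,::-1]); return i,im
E
python3 - <<'E'
from h import *
ims=[]
for n in("top","scene"):
    i,im=snap(n,n+"0"); R,t=P(i); print(n,i["fx"],i["cx"],i["cy"],-R.T@t, R[2]); 
o=env.get_obs(); print({k:np.round(v,3) for k,v in o.items()})
E
```

```text
top 468.4204041296234 258.42870758940103 193.844193031324 [0.41178339 0.17805393 1.65700347] [ 0.09421831 -0.00565401 -0.99553551]
scene 469.8643308393824 257.5566008351792 189.84310073288734 [-0.32833407 -0.74868268  1.03246659] [ 0.56266434  0.58231064 -0.58679056]
{'time_s': np.float64(0.1), 'qpos': array([-74.135,  18.436,  -4.015,  83.167,   1.295,  78.54 ,  -3.26 ]), 'joint_velocities': array([ 0.015, -0.179,  0.042, -0.134, -0.047, -0.017, -0.092]), 'effort': array([-0.0000e+00, -4.9257e+01, -4.0600e-01, -3.1340e+01, -6.4000e-02,
        3.9000e-02,  0.0000e+00]), 'tool_pos': array([0.169, 0.627, 0.239]), 'tool_rot': array([-1.79903e+02,  6.00000e-03,  1.64945e+02]), 'force': array([-0.689,  0.052, -0.128]), 'wrist_torque': array([-0.003, -0.056, -0.027]), 'grasp_force': np.float64(0.0), 'grip_width': np.float64(0.087)}
```

View pics/top0.png

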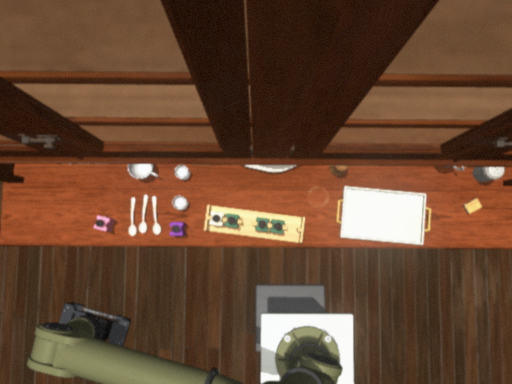

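View pics/scene0.png

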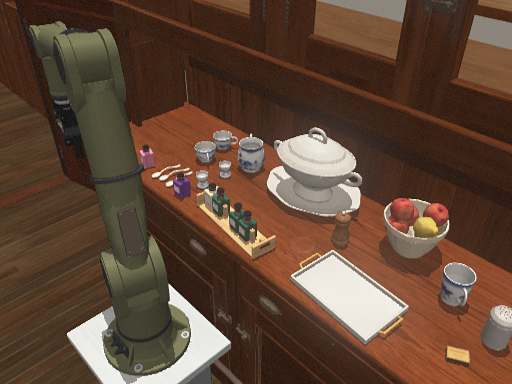

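Top view: tray at about (383,216), caddy at about (255,224), tilted slightly. The caddy holds one cream bottle at the left and three greens, with empty bays between. The scene view agrees, with the pepper mill behind and between them. Next I'll measure and zoom.

```bash
python3 - <<'E'
from h import *
i=cams.camera_info("top"); im=cv2.imread("pics/top0.png"); 
a=cv2.resize(im[195:255,190:320],None,fx=6,fy=6,interpolation=cv2.INTER_CUBIC)
s=cv2.imread("pics/scene0.png")
b=cv2.resize(s[180:260,185:285],None,fx=5,fy=5,interpolation=cv2.INTER_CUBIC)
b=cv2.resize(b,(250,200)) if 0 else b
cv2.imwrite("pics/z1.png",b); cv2.imwrite("pics/z0.png",a)
hsv=cv2.cvtColor(im,cv2.COLOR_BGR2HSV)
def rect(m,box,z,name):
    k=np.zeros_like(m); x0,y0,x1,y1=box; k[y0:y1,x0:x1]=m[y0:y1,x0:x1]
    cs,_=cv2.findContours(k,cv2.RETR_EXTERNAL,cv2.CHAIN_APPROX_NONE); c=max(cs,key=cv2.contourArea)
    q=np.array([ray(i,p,z) for p in c[:,0]])[:,:2].astype(np.float32)*1000
    r=cv2.minAreaRect(q); print(name,np.round(r[0]),np.round(r[1]),round(r[2],1))
white=((hsv[...,1]<60)&(hsv[...,2]>150)).astype(np.uint8)*255
rect(white,(330,180,435,250),0.02,"tray")
wood=((hsv[...,0]>12)&(hsv[...,0]<35)&(hsv[...,2]>140)&(hsv[...,1]<170)).astype(np.uint8)*255
wood=cv2.morphologyEx(wood,cv2.MORPH_CLOSE,np.ones((25,25)))
rect(wood,(195,195,315,250),0.03,"caddy")
for n,uv in dict(cup1=(181,203),cup2=(182,172),mill=(340,170)).items(): print(n,ray(i,uv,0.05)[:2])
E
```

```text
tray [ 496. -268.] [292. 182.] 85.1
caddy [465. 202.] [387.  95.] 83.2
cup1 [0.53013251 0.43473998]
cup2 [0.63761236 0.43375639]
mill [ 0.64917124 -0.11322982]
```

View pics/z0.png

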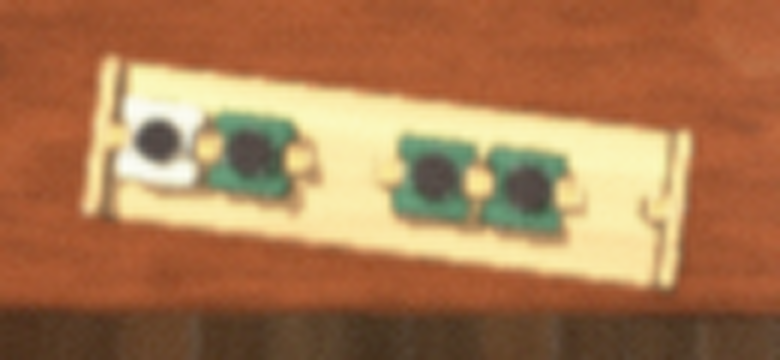

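View pics/z1.png

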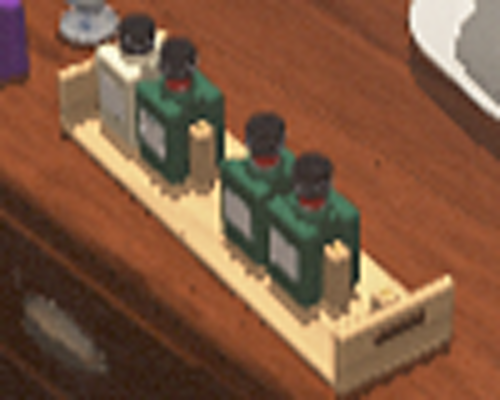

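Crop z0: the caps are at crop pixels (158,140), (250,153), (436,177) and (530,188), so bays +130 cream, +78 green, −26 green, −78 green. In the scene crop all three greens show red necks (cap up) and the cream cap is shut.

```bash
cat >> h.py <<'E'
def go(x,y,z,yaw=None):
    "tool-frame shift from measured pose, in row units (x0.05 m); spin units of 4 deg, at present yaw"
    o=env.get_obs(); p=np.array(o["tool_pos"]); psi=o["tool_rot"][2]; a=np.radians(psi)
    d=np.array([x,y,z])-p; c,s=np.cos(a),np.sin(a)
    print("pos",np.round(p,4),"rot",np.round(o["tool_rot"],1),"F",np.round(o["force"],1),"w",round(float(o["grip_width"]),4),"t",o["time_s"])
    print("units tx %.2f ty %.2f tz %.2f spin %.2f"%((c*d[0]+s*d[1])/.05,(s*d[0]-c*d[1])/.05,-d[2]/.05,0 if yaw is None else ((psi-yaw+180)%360-180)/4))
E
python3 - <<'E'
from h import *
i=cams.camera_info("top"); im=cv2.imread("pics/top0.png").astype(int)
v=im.max(2); r=[]
for u,w,z in((158,140,.096),(250,153,.106),(436,177,.106),(530,188,.106)):
    cx,cy=190+u/6,195+w/6
    ys,xs=np.mgrid[int(cy)-7:int(cy)+8,int(cx)-7:int(cx)+8]; m=(v[ys,xs]<75)&(np.hypot(xs-cx,ys-cy)<6)
    q=ray(i,(xs[m].mean(),ys[m].mean()),z); q2=ray(i,(cx-.4,cy-.4),z); r.append(q[:2]); print(m.sum(),q.round(4),q2.round(4))
r=np.array(r); b=np.array([.13,.078,-.026,-.078]); f=np.polyfit(b,r,1); print(f, np.hypot(*f[0]),"yaw",np.degrees(np.arctan2(-f[0,0],f[0,1])))
go(*r[1],.2,83)
E
for k in 1 2; do python3 -m pendant '[{"spin":1,"claw":1},{"spin":1,"claw":1},{"spin":1,"claw":1},{"spin":1,"claw":1},{"spin":1,"claw":1},{"spin":1,"claw":1},{"spin":1,"claw":1},{"spin":1,"claw":1},{"spin":1,"claw":1},{"spin":1,"claw":1}]' ; done
python3 -c "
from h import *
go(.48,.27,.24,83)"
```

```text
0 [nan nan nan] [0.4778 0.3101 0.096 ]
0 [nan nan nan] [0.4706 0.2584 0.106 ]
0 [nan nan nan] [0.4582 0.1558 0.106 ]
2 [0.4441 0.0988 0.106 ] [0.4526 0.104  0.106 ]
[[nan nan]
 [nan nan]] nan yaw nan
pos [0.1688 0.6272 0.2386] rot [-179.9    0.   164.9] F [-0.7  0.1 -0.1] w 0.0868 t 0.1
units tx nan ty nan tz 0.77 spin 20.49
pos [0.1688 0.6272 0.2386] rot [-179.9    0.   164.9] F [-0.7  0.1 -0.1] w 0.0868 t 0.1
units tx -7.87 ty -5.28 tz -0.03 spin 20.49<stdin>:7: RuntimeWarning: Mean of empty slice.
  ret = ret.dtype.type(ret / rcount)
invalid input at $[0]: expected keys tx, ty, tz, spin, claw
invalid input at $[0]: expected keys tx, ty, tz, spin, claw
```

```bash
python3 -m pendant '[{"tx":0,"ty":0,"tz":0,"spin":1,"claw":1},{"tx":0,"ty":0,"tz":0,"spin":1,"claw":1},{"tx":0,"ty":0,"tz":0,"spin":1,"claw":1},{"tx":0,"ty":0,"tz":0,"spin":1,"claw":1},{"tx":0,"ty":0,"tz":0,"spin":1,"claw":1},{"tx":0,"ty":0,"tz":0,"spin":1,"claw":1},{"tx":0,"ty":0,"tz":0,"spin":1,"claw":1},{"tx":0,"ty":0,"tz":0,"spin":1,"claw":1},{"tx":0,"ty":0,"tz":0,"spin":1,"claw":1},{"tx":0,"ty":0,"tz":0,"spin":1,"claw":1}]' 10; python3 -m pendant '[{"tx":0,"ty":0,"tz":0,"spin":1,"claw":1},{"tx":0,"ty":0,"tz":0,"spin":1,"claw":1},{"tx":0,"ty":0,"tz":0,"spin":1,"claw":1},{"tx":0,"ty":0,"tz":0,"spin":1,"claw":1},{"tx":0,"ty":0,"tz":0,"spin":1,"claw":1},{"tx":0,"ty":0,"tz":0,"spin":1,"claw":1},{"tx":0,"ty":0,"tz":0,"spin":1,"claw":1},{"tx":0,"ty":0,"tz":0,"spin":1,"claw":1},{"tx":0,"ty":0,"tz":0,"spin":1,"claw":1},{"tx":0,"ty":0,"tz":0,"spin":1,"claw":1}]'
python3 -c "
from h import *
go(.46,.21,.24,83)"
```

```text
time_s: 1.35
tool_pos: [0.1688, 0.6274, 0.2389]
tool_rot: [-180.0, 0.0, 124.8]
force: [0.2, -0.0, -0.2]
grip_width: 0.0018
grasp_force: 0.0
time_s: 2.6
tool_pos: [0.1688, 0.6274, 0.2389]
tool_rot: [-180.0, 0.1, 84.8]
force: [-0.1, 0.9, 0.1]
grip_width: 0.0006
grasp_force: 0.0
pos [0.1688 0.6274 0.2389] rot [-1.80e+02  1.00e-01  8.48e+01] F [-0.1  0.9  0.1] w 0.0006 t 2.6
units tx -7.79 ty 6.56 tz -0.02 spin 0.45
```

```bash
python3 -m pendant '[{"tx":-0.56,"ty":0.47,"tz":0,"spin":0.45,"claw":1},{"tx":-0.56,"ty":0.47,"tz":0,"spin":0,"claw":1},{"tx":-0.56,"ty":0.47,"tz":0,"spin":0,"claw":1},{"tx":-0.56,"ty":0.47,"tz":0,"spin":0,"claw":1},{"tx":-0.56,"ty":0.47,"tz":0,"spin":0,"claw":1},{"tx":-0.56,"ty":0.47,"tz":0,"spin":0,"claw":1},{"tx":-0.56,"ty":0.47,"tz":0,"spin":0,"claw":1}]'; python3 -m pendant '[{"tx":-0.56,"ty":0.47,"tz":0,"spin":0,"claw":1},{"tx":-0.56,"ty":0.47,"tz":0,"spin":0,"claw":1},{"tx":-0.56,"ty":0.47,"tz":0,"spin":0,"claw":1},{"tx":-0.56,"ty":0.47,"tz":0,"spin":0,"claw":1},{"tx":-0.56,"ty":0.47,"tz":0,"spin":0,"claw":1},{"tx":-0.56,"ty":0.47,"tz":0,"spin":0,"claw":1},{"tx":-0.56,"ty":0.47,"tz":0,"spin":0,"claw":1},{"tx":0,"ty":0,"tz":0,"spin":0,"claw":1},{"tx":0,"ty":0,"tz":0,"spin":0,"claw":1}]'
python3 -c "
from h import *
go(.46,.21,.24,83); i,im=snap('wrist','w1'); R,t=P(i); print(-R.T@t,R[2])
for p in((.4778,.3101,.096),(.4706,.2584,.106),(.4582,.1558,.106),(.4526,.104,.106)): print(proj(i,p))"
```

```text
time_s: 3.48
tool_pos: [0.3102, 0.4128, 0.2392]
tool_rot: [-180.0, 0.0, 83.1]
force: [0.1, 0.0, -0.5]
grip_width: 0.0006
grasp_force: 0.0
time_s: 4.6
tool_pos: [0.4492, 0.2004, 0.2393]
tool_rot: [-180.0, -0.0, 83.2]
force: [-0.3, 0.4, 0.3]
grip_width: 0.0006
grasp_force: 0.0
pos [0.4492 0.2004 0.2393] rot [-180.    -0.    83.2] F [-0.3  0.4  0.3] w 0.0006 t 4.6
units tx 0.22 ty 0.19 tz -0.01 spin 0.04
[0.45910449 0.27978745 0.3836012 ] [-0.03654392 -0.29265499 -0.95551954]
[278.70315476  48.89598819]
[277.03512443 117.61356389]
[275.13090511 235.68298958]
[275.00595604 286.59424325]
```

View pics/w1.png

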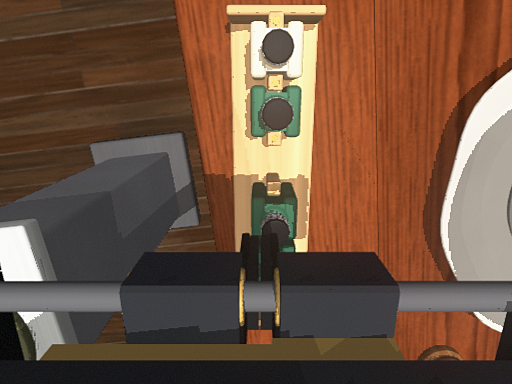

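The wrist view shows the cream cap at (278,46), the green cap at (277,115) and the next green at about (275,230), all within 3 px of my predictions. I'll refine the positions from these pixels.

```bash
python3 - <<'E'
from h import *
i=cams.camera_info("wrist"); g=cv2.cvtColor(cv2.imread("pics/w1.png"),cv2.COLOR_BGR2GRAY)
r=[]
for u,v,z in((278,46,.096),(277,115,.106)):
    m=np.zeros_like(g); m[v-24:v+24,u-24:u+24]=(g[v-24:v+24,u-24:u+24]<75)*255
    c=max(cv2.findContours(m,0,1)[0],key=cv2.contourArea); (a,b),rr=cv2.minEnclosingCircle(c)
    q=ray(i,(a,b),z); e=ray(i,(a+rr,b),z); r.append(q[:2]); print((a,b,rr),q.round(4),np.hypot(*(e-q)[:2])*2000)
t=np.array([[.4778,.3101],[.4706,.2584],[.4582,.1558],[.4526,.104]])
y=np.array([-np.sin(np.radians(-7)),np.cos(np.radians(-7))]); print("step",y*.052)
o=np.mean([r[0]-y*.13,r[1]-y*.078],0); print("origin wrist",o,"top",(t-np.outer([.13,.078,-.026,-.078],y)).mean(0))
for b in(.13,.078,-.026,-.078): print(b,(o+y*b).round(4))
go(*(o+y*.078),.14,83)
E
```

```text
(277.298583984375, 46.11848449707031, 16.96713638305664) [0.4766 0.3127 0.096 ] 26.688535403802433
(277.09344482421875, 113.85980987548828, 15.974095344543457) [0.4707 0.2618 0.106 ] 25.654951073528483
step [0.00633721 0.0516124 ]
origin wrist [0.4609782 0.1840279] top [0.4616314 0.1812688]
0.13 [0.4768 0.3131]
0.078 [0.4705 0.2614]
-0.026 [0.4578 0.1582]
-0.078 [0.4515 0.1066]
pos [0.449  0.2008 0.2393] rot [-180.    -0.    83.2] F [-0.3  0.5 -0.1] w 0.0004 t 4.65
units tx 1.25 ty 0.28 tz 1.99 spin 0.06
```

```bash
python3 -m pendant '[{"tx":0.62,"ty":0.14,"tz":0,"spin":0,"claw":1},{"tx":0.6,"ty":0.14,"tz":0.4,"spin":0,"claw":1},{"tx":0,"ty":0,"tz":0.8,"spin":0,"claw":1},{"tx":0,"ty":0,"tz":0.8,"spin":0,"claw":1},{"tx":0,"ty":0,"tz":0.2,"spin":0,"claw":1},{"tx":0,"ty":0,"tz":0.1,"spin":0,"claw":1},{"tx":0,"ty":0,"tz":0.1,"spin":0,"claw":1},{"tx":0,"ty":0,"tz":0.1,"spin":0,"claw":1},{"tx":0,"ty":0,"tz":0.04,"spin":0,"claw":1},{"tx":0,"ty":0,"tz":0,"spin":0,"claw":1}]'; python3 -c "
from h import *
go(.4708,.2602,.112,83)"
```

```text
time_s: 5.9
tool_pos: [0.4714, 0.259, 0.1134]
tool_rot: [180.0, -0.1, 83.1]
force: [-0.0, -0.2, 3.8]
grip_width: 0.0003
grasp_force: 2.0
pos [0.4714 0.259  0.1134] rot [ 1.80e+02 -1.00e-01  8.31e+01] F [-0.  -0.2  3.8] w 0.0003 t 5.9
units tx 0.02 ty -0.01 tz 0.03 spin 0.03
```

```bash
python3 -m pendant '[{"tx":0,"ty":0,"tz":0.06,"spin":0,"claw":1},{"tx":0,"ty":0,"tz":0,"spin":0,"claw":1}]'; python3 -m pendant '[{"tx":0,"ty":0,"tz":-0.5,"spin":0,"claw":1},{"tx":-0.52,"ty":0,"tz":-0.5,"spin":0,"claw":1},{"tx":-0.52,"ty":0,"tz":0,"spin":0,"claw":1},{"tx":-0.52,"ty":0,"tz":0,"spin":0,"claw":1},{"tx":-0.52,"ty":0,"tz":0.5,"spin":0,"claw":1},{"tx":0,"ty":0,"tz":0.2,"spin":0,"claw":1},{"tx":0,"ty":0,"tz":0.1,"spin":0,"claw":1},{"tx":0,"ty":0,"tz":0.1,"spin":0,"claw":1},{"tx":0,"ty":0,"tz":0.1,"spin":0,"claw":1},{"tx":0,"ty":0,"tz":0,"spin":0,"claw":1}]';python3 -c "
from h import *
go(.458,.157,.112,83)"
```

```text
time_s: 6.15
tool_pos: [0.4723, 0.2594, 0.1134]
tool_rot: [179.9, -0.2, 83.1]
force: [-6.1, -3.9, 22.1]
grip_width: 0.0006
grasp_force: 10.7
time_s: 7.4
tool_pos: [0.4604, 0.1569, 0.1135]
tool_rot: [179.9, -0.2, 83.2]
force: [-7.1, -2.5, 24.9]
grip_width: 0.0003
grasp_force: 12.3
pos [0.4604 0.1569 0.1135] rot [179.9  -0.2  83.2] F [-7.1 -2.5 24.9] w 0.0003 t 7.4
units tx -0.00 ty -0.05 tz 0.03 spin 0.05
```

```bash
python3 -m pendant '[{"tx":0,"ty":0,"tz":-0.5,"spin":0,"claw":1},{"tx":-0.52,"ty":-0.04,"tz":-0.4,"spin":0,"claw":1},{"tx":-0.52,"ty":0,"tz":0.4,"spin":0,"claw":1},{"tx":0,"ty":0,"tz":0.2,"spin":0,"claw":1},{"tx":0,"ty":0,"tz":0.1,"spin":0,"claw":1},{"tx":0,"ty":0,"tz":0.1,"spin":0,"claw":1},{"tx":0,"ty":0,"tz":0.08,"spin":0,"claw":1},{"tx":0,"ty":0,"tz":0,"spin":0,"claw":1}]';python3 -c "
from h import *
go(.452,.105,.112,83)"
python3 -m pendant '[{"tx":0,"ty":0,"tz":-0.8,"spin":0,"claw":1},{"tx":0.5,"ty":0,"tz":-0.8,"spin":0,"claw":0.6},{"tx":0.8,"ty":0,"tz":0,"spin":0,"claw":0.4},{"tx":0.8,"ty":0,"tz":0,"spin":0,"claw":0.4},{"tx":0.8,"ty":0,"tz":0,"spin":0,"claw":0.4},{"tx":0.8,"ty":0,"tz":0,"spin":0,"claw":0.4},{"tx":0.46,"ty":0,"tz":0,"spin":0,"claw":0.4},{"tx":0,"ty":0,"tz":0,"spin":0,"claw":0.4}]'
python3 -c "
from h import *
go(.477,.312,.096,83)"
```

```text
time_s: 8.4
tool_pos: [0.4517, 0.1056, 0.1135]
tool_rot: [179.9, -0.1, 83.2]
force: [-5.8, -1.9, 20.2]
grip_width: 0.0008
grasp_force: 10.3
pos [0.4517 0.1056 0.1135] rot [ 1.799e+02 -1.000e-01  8.320e+01] F [-5.8 -1.9 20.2] w 0.0008 t 8.4
units tx -0.01 ty 0.01 tz 0.03 spin 0.05
time_s: 9.4
tool_pos: [0.4745, 0.3121, 0.19]
tool_rot: [-180.0, 0.1, 83.3]
force: [0.2, -0.3, 0.6]
grip_width: 0.0513
grasp_force: 0.0
pos [0.4745 0.3121 0.19  ] rot [-1.80e+02  1.00e-01  8.33e+01] F [ 0.2 -0.3  0.6] w 0.0513 t 9.4
units tx 0.00 ty 0.05 tz 1.88 spin 0.08
```

```bash
python3 -m pendant '[{"tx":0,"ty":0.04,"tz":0.8,"spin":0.08,"claw":0.4},{"tx":0,"ty":0,"tz":0.7,"spin":0,"claw":0.4},{"tx":0,"ty":0,"tz":0.4,"spin":0,"claw":0.4},{"tx":0,"ty":0,"tz":0,"spin":0,"claw":0.4},{"tx":0,"ty":0,"tz":0,"spin":0,"claw":1},{"tx":0,"ty":0,"tz":0,"spin":0,"claw":1},{"tx":0,"ty":0,"tz":0,"spin":0,"claw":1},{"tx":0,"ty":0,"tz":0,"spin":0,"claw":1}]' 15; python3 -m pendant '[{"tx":0,"ty":0,"tz":-0.04,"spin":0,"claw":1},{"tx":0,"ty":0,"tz":-0.04,"spin":0,"claw":1},{"tx":0,"ty":0,"tz":-0.04,"spin":0,"claw":1},{"tx":0,"ty":0,"tz":-0.04,"spin":0,"claw":1},{"tx":0,"ty":0,"tz":-0.04,"spin":0,"claw":1},{"tx":0,"ty":0,"tz":-0.02,"spin":0,"claw":1},{"tx":0,"ty":0,"tz":0,"spin":0,"claw":1},{"tx":0,"ty":0,"tz":0,"spin":0,"claw":1}]'
```

```text
time_s: 10.4
tool_pos: [0.4772, 0.3107, 0.0963]
tool_rot: [180.0, -0.0, 82.8]
force: [-1.4, -0.1, 2.8]
grip_width: 0.0258
grasp_force: 15.0
time_s: 11.4
tool_pos: [0.4768, 0.3102, 0.1063]
tool_rot: [-180.0, 0.0, 82.8]
force: [0.1, 0.0, -1.8]
grip_width: 0.0255
grasp_force: 15.0
```

```bash
python3 -m pendant '[{"tx":0,"ty":0,"tz":-0.02,"spin":0,"claw":1},{"tx":0,"ty":0,"tz":0,"spin":0,"claw":1},{"tx":0,"ty":0,"tz":0,"spin":0,"claw":0.3},{"tx":0,"ty":0,"tz":0,"spin":0,"claw":0},{"tx":0,"ty":0,"tz":0,"spin":0,"claw":0},{"tx":0,"ty":0,"tz":-0.5,"spin":0,"claw":0},{"tx":0,"ty":0,"tz":-0.8,"spin":0,"claw":0},{"tx":-0.5,"ty":0,"tz":-0.8,"spin":0,"claw":0},{"tx":-0.55,"ty":0,"tz":-0.3,"spin":0,"claw":0},{"tx":0,"ty":0,"tz":0,"spin":0,"claw":0}]'; python3 -c "
from h import *
i,im=snap('scene','s1')
b=cv2.resize(im[180:260,185:285,::-1],None,fx=5,fy=5,interpolation=cv2.INTER_CUBIC); cv2.imwrite('pics/z2.png',b)
i,im=snap('wrist','w2')
go(.4708,.2602,.06,83)"
```

```text
time_s: 12.65
tool_pos: [0.4719, 0.2566, 0.2297]
tool_rot: [179.8, -0.2, 82.6]
force: [0.9, -0.6, -0.4]
grip_width: 0.0859
grasp_force: 0.0
pos [0.4704 0.2588 0.2276] rot [-1.80e+02 -1.00e-01  8.28e+01] F [-0.6  0.4 -0.5] w 0.0865 t 12.75
units tx 0.03 ty 0.01 tz 3.35 spin -0.04
```

View pics/s1.png

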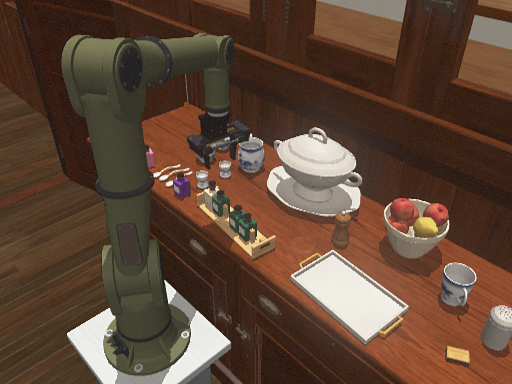

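View pics/w2.png

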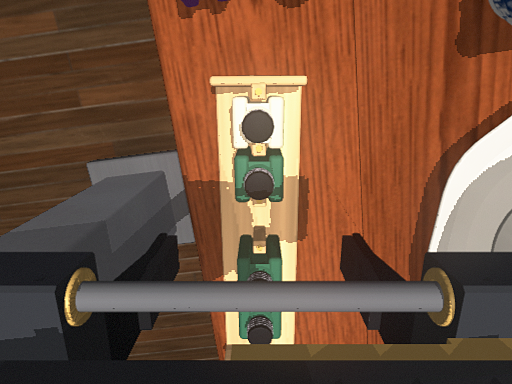

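The scene shows the tray unmoved, at about (350,295). The wrist view shows the fingers straddling the caddy line, with the cream cap at (258,126) and the green at (259,184). I'll check the caps in the crop.

View pics/z2.png

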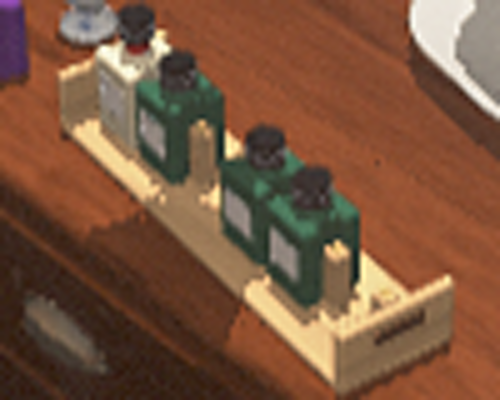

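```bash
python3 - <<'E'
from h import *
i=cams.camera_info("wrist"); g=cv2.cvtColor(cv2.imread("pics/w2.png"),cv2.COLOR_BGR2GRAY)
for u,v,z in((258,126,.106),(259,184,.096)):
    m=np.zeros_like(g); m[v-24:v+24,u-24:u+24]=(g[v-24:v+24,u-24:u+24]<60)*255
    c=max(cv2.findContours(m,0,1)[0],key=cv2.contourArea); (a,b),rr=cv2.minEnclosingCircle(c)
    q=ray(i,(a,b),z); print((a,b,rr),q.round(4))
E
```

```text
(258.0, 142.0, 1.000100016593933) [0.4748 0.301  0.106 ]
(258.1853942871094, 185.8483123779297, 14.214789390563965) [0.4701 0.2627 0.096 ]
```

The crop confirms the cream cap is up (red neck visible) and all three green caps are shut. Now I'll grasp the bay +78 green.

```bash
python3 -m pendant '[{"tx":0.03,"ty":0,"tz":0.8,"spin":0,"claw":0},{"tx":0,"ty":0,"tz":0.8,"spin":0,"claw":0},{"tx":0,"ty":0,"tz":0.8,"spin":0,"claw":0},{"tx":0,"ty":0,"tz":0.6,"spin":0,"claw":0},{"tx":0,"ty":0,"tz":0.35,"spin":0,"claw":0},{"tx":0,"ty":0,"tz":0,"spin":0,"claw":0.3},{"tx":0,"ty":0,"tz":0,"spin":0,"claw":1},{"tx":0,"ty":0,"tz":0,"spin":0,"claw":1},{"tx":0,"ty":0,"tz":0,"spin":0,"claw":1},{"tx":0,"ty":0,"tz":0,"spin":0,"claw":1}]' 30;  python3 -m pendant '[{"tx":0,"ty":0,"tz":-0.2,"spin":0,"claw":1},{"tx":0,"ty":0,"tz":-0.3,"spin":0,"claw":1},{"tx":0,"ty":0,"tz":-0.3,"spin":0,"claw":1},{"tx":0,"ty":0,"tz":-0.4,"spin":0,"claw":1},{"tx":0,"ty":0,"tz":-0.4,"spin":0,"claw":1},{"tx":0,"ty":0,"tz":-0.6,"spin":0,"claw":1},{"tx":0,"ty":0,"tz":-0.6,"spin":0,"claw":1},{"tx":0,"ty":0,"tz":0,"spin":0,"claw":1}]'
```

```text
time_s: 14.0
tool_pos: [0.471, 0.26, 0.0606]
tool_rot: [180.0, -0.0, 82.8]
force: [-0.1, 0.4, 1.9]
grip_width: 0.0459
grasp_force: 30.0
time_s: 15.0
tool_pos: [0.4724, 0.2606, 0.2032]
tool_rot: [179.8, -0.3, 82.8]
force: [-0.0, 0.4, -2.9]
grip_width: 0.0458
grasp_force: 30.0
```

```bash
cat >> h.py <<'E'
def tray(f,z=.02):
    i,im=snap("top",f); hsv=cv2.cvtColor(im,cv2.COLOR_RGB2HSV)
    m=((hsv[...,1]<60)&(hsv[...,2]>150)).astype(np.uint8)*255; k=np.zeros_like(m); k[165:262,300:460]=m[165:262,300:460]
    k=cv2.morphologyEx(k,cv2.MORPH_OPEN,np.ones((3,3)))
    c=np.vstack([c for c in cv2.findContours(k,0,1)[0] if cv2.contourArea(c)>60]); q=np.array([ray(i,p,z) for p in c[:,0]])[:,:2].astype(np.float32)
    (c,s,a)=cv2.minAreaRect(q)
    if s[0]<s[1]: a-=90
    a=a-90 if a>45 else a
    print("tray",np.round(c,4),np.round(s,3),"yaw",round(a,1)); a=np.radians(a)
    for b in(.085,0,-.085): print(b,np.round([c[0]-np.sin(a)*b,c[1]+np.cos(a)*b],3))
    return c,a
E
python3 -c "
from h import *
c,a=tray('t1'); go(c[0]+np.sin(a)*.085,c[1]-np.cos(a)*.085,.12,90+np.degrees(a))"
```

```text
tray [ 0.496  -0.2681] [0.293 0.182] yaw -4.7
0.085 [ 0.503 -0.183]
0 [ 0.496 -0.268]
-0.085 [ 0.489 -0.353]
pos [0.4712 0.26   0.2012] rot [ 1.799e+02 -1.000e-01  8.280e+01] F [-0.2  0.1 -4.1] w 0.0459 t 15.05
units tx -12.12 ty 1.88 tz 1.62 spin -0.61
```

```bash
python3 -m pendant '[{"tx":-0.3,"ty":0.05,"tz":0,"spin":0,"claw":1},{"tx":-0.6,"ty":0.1,"tz":0,"spin":0,"claw":1},{"tx":-0.7,"ty":0.1,"tz":0,"spin":0,"claw":1},{"tx":-0.7,"ty":0.1,"tz":0,"spin":0,"claw":1},{"tx":-0.7,"ty":0.1,"tz":0,"spin":0,"claw":1},{"tx":-0.7,"ty":0.1,"tz":0,"spin":0,"claw":1},{"tx":-0.7,"ty":0.1,"tz":0,"spin":0,"claw":1},{"tx":-0.7,"ty":0.1,"tz":0,"spin":0,"claw":1},{"tx":-0.7,"ty":0.1,"tz":0,"spin":0,"claw":1},{"tx":-0.7,"ty":0.1,"tz":0,"spin":0,"claw":1}]'; python3 -m pendant '[{"tx":-0.7,"ty":0.1,"tz":0,"spin":0,"claw":1},{"tx":-0.7,"ty":0.1,"tz":0,"spin":0,"claw":1},{"tx":-0.7,"ty":0.1,"tz":0,"spin":0,"claw":1},{"tx":-0.7,"ty":0.1,"tz":0,"spin":0,"claw":1},{"tx":-0.7,"ty":0.1,"tz":0,"spin":-0.2,"claw":1},{"tx":-0.7,"ty":0.1,"tz":0,"spin":-0.2,"claw":1},{"tx":-0.7,"ty":0.1,"tz":0,"spin":-0.2,"claw":1},{"tx":-0.4,"ty":0.05,"tz":0,"spin":0,"claw":1},{"tx":0,"ty":0,"tz":0,"spin":0,"claw":1},{"tx":0,"ty":0,"tz":0,"spin":0,"claw":1}]'; python3 -c "
from h import *
go(.489,-.353,.06,85.2)"
```

```text
time_s: 16.3
tool_pos: [0.4756, -0.0709, 0.1986]
tool_rot: [-179.9, 0.0, 82.8]
force: [0.8, 0.3, -3.4]
grip_width: 0.0462
grasp_force: 3.0
time_s: 17.55
tool_pos: [0.4829, -0.3352, 0.1991]
tool_rot: [-179.9, -0.1, 85.2]
force: [0.8, 0.8, -2.9]
grip_width: 0.046
grasp_force: 30.0
pos [ 0.4829 -0.3352  0.1991] rot [-1.799e+02 -1.000e-01  8.520e+01] F [ 0.8  0.8 -2.9] w 0.046 t 17.55
units tx -0.34 ty 0.15 tz 2.78 spin 0.00
```

The grip dipped to 3 N at 16.3 s. The weight is still held, but the bottle may have slipped, so I'll check before lowering.

```bash
python3 -m pendant '[{"tx":-0.34,"ty":0.14,"tz":0.5,"spin":0,"claw":1},{"tx":0,"ty":0,"tz":0.5,"spin":0,"claw":1},{"tx":0,"ty":0,"tz":0.4,"spin":0,"claw":1},{"tx":0,"ty":0,"tz":0,"spin":0,"claw":1},{"tx":0,"ty":0,"tz":0,"spin":0,"claw":1}]'; python3 -c "
from h import *
i,a=snap('wrist','w3'); j,b=snap('scene','s3'); p=proj(j,env.get_obs()['tool_pos']).astype(int); print(p)
c=cv2.resize(b[max(0,p[1]-60):p[1]+60,p[0]-70:p[0]+70],None,fx=3,fy=3,interpolation=cv2.INTER_CUBIC)
a=cv2.resize(a,(360,270)); H=max(len(a),len(c)); o=np.zeros((H,360+c.shape[1],3),np.uint8); o[:len(a),:360]=a; o[:len(c),360:]=c
cv2.imwrite('pics/c3.png',o[:,:,::-1]); go(.489,-.353,.06,85.2)"
```

```text
time_s: 18.18
tool_pos: [0.4898, -0.3535, 0.1309]
tool_rot: [179.9, 0.0, 85.3]
force: [0.8, -0.2, -2.7]
grip_width: 0.0457
grasp_force: 30.0
[377 279]
pos [ 0.4899 -0.3539  0.1312] rot [179.9   0.   85.2] F [-0.3 -0.5 -2.5] w 0.0455 t 18.275
units tx 0.02 ty -0.02 tz 1.42 spin 0.01
```

View pics/c3.png

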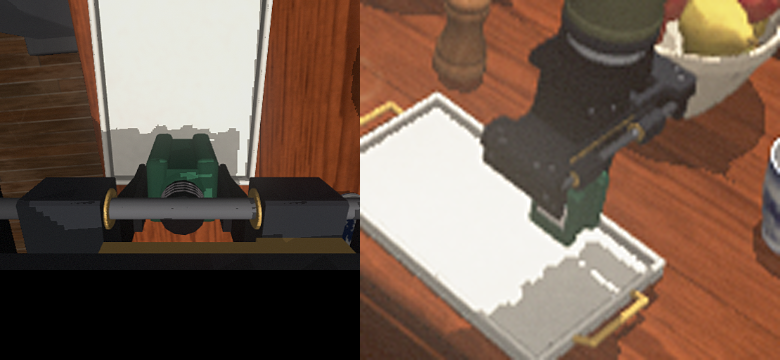

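The bottle hangs below the fingers over the tray's right part and looks upright. I'll lower it gently and watch the force.

```bash
python3 -m pendant '[{"tx":0,"ty":0,"tz":0.4,"spin":0,"claw":1},{"tx":0,"ty":0,"tz":0.2,"spin":0,"claw":1},{"tx":0,"ty":0,"tz":0.2,"spin":0,"claw":1},{"tx":0,"ty":0,"tz":0.1,"spin":0,"claw":1},{"tx":0,"ty":0,"tz":0,"spin":0,"claw":1}]'; python3 -m pendant '[{"tx":0,"ty":0,"tz":0.1,"spin":0,"claw":1},{"tx":0,"ty":0,"tz":0.1,"spin":0,"claw":1},{"tx":0,"ty":0,"tz":0,"spin":0,"claw":1}]'; python3 -m pendant '[{"tx":0,"ty":0,"tz":0.1,"spin":0,"claw":1},{"tx":0,"ty":0,"tz":0.1,"spin":0,"claw":1},{"tx":0,"ty":0,"tz":0,"spin":0,"claw":1}]'
```

```text
time_s: 18.9
tool_pos: [0.489, -0.3536, 0.0846]
tool_rot: [-180.0, -0.0, 85.2]
force: [0.6, -0.6, -3.3]
grip_width: 0.0458
grasp_force: 30.0
time_s: 19.27
tool_pos: [0.489, -0.3534, 0.0746]
tool_rot: [-180.0, -0.0, 85.2]
force: [-0.8, 0.9, -3.1]
grip_width: 0.0459
grasp_force: 30.0
time_s: 19.65
tool_pos: [0.4889, -0.3533, 0.0645]
tool_rot: [-179.9, -0.0, 85.2]
force: [-0.5, -0.8, -3.2]
grip_width: 0.046
grasp_force: 30.0
```

```bash
python3 -m pendant '[{"tx":0,"ty":0,"tz":0.06,"spin":0,"claw":1},{"tx":0,"ty":0,"tz":0.05,"spin":0,"claw":1},{"tx":0,"ty":0,"tz":0,"spin":0,"claw":1}]'; python3 -m pendant '[{"tx":0,"ty":0,"tz":0.02,"spin":0,"claw":1},{"tx":0,"ty":0,"tz":0,"spin":0,"claw":1}]'
```

```text
time_s: 20.02
tool_pos: [0.4891, -0.3535, 0.0593]
tool_rot: [-180.0, -0.0, 85.2]
force: [-1.1, 0.2, -2.7]
grip_width: 0.046
grasp_force: 30.0
time_s: 20.27
tool_pos: [0.4893, -0.3538, 0.0588]
tool_rot: [180.0, 0.0, 85.2]
force: [-0.4, 0.1, -1.3]
grip_width: 0.0461
grasp_force: 30.0
```

Touching. I'll release, rise and return towards bay −78 (x .4515, y .106).

```bash
python3 -m pendant '[{"tx":0,"ty":0,"tz":0.01,"spin":0,"claw":0.3},{"tx":0,"ty":0,"tz":0,"spin":0,"claw":0},{"tx":0,"ty":0,"tz":0,"spin":0,"claw":0},{"tx":0,"ty":0,"tz":0,"spin":0,"claw":0},{"tx":0,"ty":0,"tz":-0.6,"spin":0,"claw":0},{"tx":0,"ty":0,"tz":-0.8,"spin":0,"claw":0},{"tx":0,"ty":0,"tz":-0.8,"spin":0,"claw":0},{"tx":0.5,"ty":0,"tz":-0.4,"spin":0.2,"claw":0},{"tx":0.7,"ty":-0.1,"tz":0,"spin":0.2,"claw":0},{"tx":0.7,"ty":-0.1,"tz":0,"spin":0.2,"claw":0}]'; python3 -m pendant '[{"tx":0.7,"ty":-0.1,"tz":0,"spin":0,"claw":0},{"tx":0.7,"ty":-0.2,"tz":0,"spin":0,"claw":0},{"tx":0.7,"ty":-0.2,"tz":0,"spin":0,"claw":0},{"tx":0.7,"ty":-0.2,"tz":0,"spin":0,"claw":0},{"tx":0.7,"ty":-0.2,"tz":0,"spin":0,"claw":0},{"tx":0.7,"ty":-0.2,"tz":0,"spin":0,"claw":0},{"tx":0.7,"ty":-0.2,"tz":0,"spin":0,"claw":0},{"tx":0.7,"ty":-0.2,"tz":0,"spin":0,"claw":0},{"tx":0.4,"ty":0,"tz":0,"spin":0,"claw":0},{"tx":0,"ty":0,"tz":0,"spin":0,"claw":0}]'; python3 -c "
from h import *
go(.452,.1055,.06,83)
i,b=snap('scene','s4'); cv2.imwrite('pics/c4.png',cv2.resize(b[240:350,280:420,::-1],None,fx=3,fy=3,interpolation=cv2.INTER_CUBIC))"
```

```text
time_s: 21.52
tool_pos: [0.4887, -0.2574, 0.1884]
tool_rot: [180.0, -0.0, 82.8]
force: [-0.2, -0.1, 0.3]
grip_width: 0.0867
grasp_force: 0.0
time_s: 22.78
tool_pos: [0.4521, 0.0495, 0.1881]
tool_rot: [180.0, 0.0, 82.9]
force: [-0.6, 0.3, -0.4]
grip_width: 0.0869
grasp_force: 0.0
pos [0.4521 0.0495 0.1881] rot [180.    0.   82.9] F [-0.6  0.3 -0.4] w 0.0869 t 22.775
units tx 1.11 ty -0.14 tz 2.56 spin -0.02
```

View pics/c4.png

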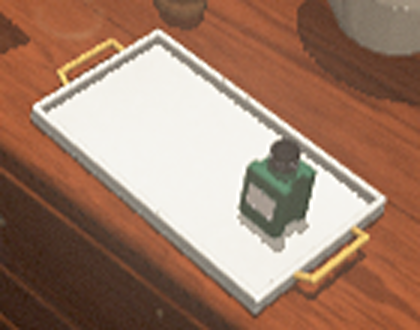

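The bottle stands upright and shut in the tray's right part. Next is the bay −78 green.

```bash
python3 -m pendant '[{"tx":0.55,"ty":-0.07,"tz":0,"spin":0,"claw":0},{"tx":0.55,"ty":-0.07,"tz":0.2,"spin":0,"claw":0},{"tx":0,"ty":0,"tz":0.6,"spin":0,"claw":0},{"tx":0,"ty":0,"tz":0.8,"spin":0,"claw":0},{"tx":0,"ty":0,"tz":0.6,"spin":0,"claw":0},{"tx":0,"ty":0,"tz":0.35,"spin":0,"claw":0},{"tx":0,"ty":0,"tz":0,"spin":0,"claw":0.3},{"tx":0,"ty":0,"tz":0,"spin":0,"claw":1},{"tx":0,"ty":0,"tz":0,"spin":0,"claw":1},{"tx":0,"ty":0,"tz":0,"spin":0,"claw":1}]' 30;  python3 -m pendant '[{"tx":0,"ty":0,"tz":0,"spin":0,"claw":1},{"tx":0,"ty":0,"tz":-0.2,"spin":0,"claw":1},{"tx":0,"ty":0,"tz":-0.3,"spin":0,"claw":1},{"tx":0,"ty":0,"tz":-0.3,"spin":0,"claw":1},{"tx":0,"ty":0,"tz":-0.4,"spin":0,"claw":1},{"tx":0,"ty":0,"tz":-0.4,"spin":0,"claw":1},{"tx":0,"ty":0,"tz":-0.6,"spin":0,"claw":1},{"tx":0,"ty":0,"tz":-0.6,"spin":0,"claw":1},{"tx":0,"ty":0,"tz":0,"spin":0,"claw":1}]'; python3 -c "
from h import *
c,a=tray('t2'); go(c[0],c[1],.12,90+np.degrees(a))"
```

```text
time_s: 24.08
tool_pos: [0.4522, 0.1045, 0.0613]
tool_rot: [179.9, -0.1, 82.8]
force: [0.2, -0.1, 0.4]
grip_width: 0.055
grasp_force: 0.0
time_s: 25.2
tool_pos: [0.4533, 0.1048, 0.2035]
tool_rot: [179.7, -0.2, 82.8]
force: [-0.0, -1.1, -2.9]
grip_width: 0.0458
grasp_force: 30.0
tray [ 0.496  -0.2681] [0.293 0.182] yaw -4.8
0.085 [ 0.503 -0.183]
0 [ 0.496 -0.268]
-0.085 [ 0.489 -0.353]
pos [0.4522 0.1045 0.2017] rot [ 1.799e+02 -1.000e-01  8.280e+01] F [ 0.1  0.6 -3.1] w 0.0455 t 25.25
units tx -7.29 ty 1.80 tz 1.63 spin -0.60
```

```bash
python3 -m pendant '[{"tx":-0.4,"ty":0.1,"tz":0,"spin":0,"claw":1},{"tx":-0.69,"ty":0.17,"tz":0,"spin":0,"claw":1},{"tx":-0.69,"ty":0.17,"tz":0,"spin":0,"claw":1},{"tx":-0.69,"ty":0.17,"tz":0,"spin":0,"claw":1},{"tx":-0.69,"ty":0.17,"tz":0,"spin":0,"claw":1},{"tx":-0.69,"ty":0.17,"tz":0,"spin":0,"claw":1},{"tx":-0.69,"ty":0.17,"tz":0,"spin":0,"claw":1},{"tx":-0.69,"ty":0.17,"tz":0,"spin":0,"claw":1},{"tx":-0.69,"ty":0.17,"tz":0,"spin":0,"claw":1},{"tx":-0.69,"ty":0.17,"tz":0,"spin":0,"claw":1}]'; python3 -m pendant '[{"tx":-0.6,"ty":0.17,"tz":0,"spin":-0.3,"claw":1},{"tx":-0.1,"ty":0,"tz":0.4,"spin":-0.3,"claw":1},{"tx":0,"ty":0,"tz":0.5,"spin":0,"claw":1},{"tx":0,"ty":0,"tz":0.5,"spin":0,"claw":1},{"tx":0,"ty":0,"tz":0,"spin":0,"claw":1}]'; python3 -c "
from h import *
go(.496,-.268,.06,85.2)"
```

```text
time_s: 26.5
tool_pos: [0.4905, -0.2343, 0.1994]
tool_rot: [-179.9, -0.0, 82.8]
force: [-0.9, 0.9, -1.7]
grip_width: 0.0459
grasp_force: 30.0
time_s: 27.12
tool_pos: [0.4931, -0.2685, 0.1278]
tool_rot: [-179.7, -0.1, 85.2]
force: [0.9, 0.1, -1.5]
grip_width: 0.046
grasp_force: 30.0
pos [ 0.4931 -0.2685  0.1278] rot [-1.797e+02 -1.000e-01  8.520e+01] F [ 0.9  0.1 -1.5] w 0.046 t 27.125
units tx 0.01 ty 0.06 tz 1.36 spin -0.00
```

```bash
python3 -m pendant '[{"tx":0,"ty":0.06,"tz":0.4,"spin":0,"claw":1},{"tx":0,"ty":0,"tz":0.4,"spin":0,"claw":1},{"tx":0,"ty":0,"tz":0.2,"spin":0,"claw":1},{"tx":0,"ty":0,"tz":0.1,"spin":0,"claw":1},{"tx":0,"ty":0,"tz":0,"spin":0,"claw":1}]'; python3 -m pendant '[{"tx":0,"ty":0,"tz":0.06,"spin":0,"claw":1},{"tx":0,"ty":0,"tz":0.06,"spin":0,"claw":1},{"tx":0,"ty":0,"tz":0,"spin":0,"claw":1}]'; python3 -m pendant '[{"tx":0,"ty":0,"tz":0.05,"spin":0,"claw":1},{"tx":0,"ty":0,"tz":0.04,"spin":0,"claw":1},{"tx":0,"ty":0,"tz":0,"spin":0,"claw":1}]'
```

```text
time_s: 27.75
tool_pos: [0.4983, -0.2699, 0.0754]
tool_rot: [-180.0, 0.0, 85.2]
force: [0.7, 0.0, -2.1]
grip_width: 0.0457
grasp_force: 30.0
time_s: 28.12
tool_pos: [0.4983, -0.2697, 0.0695]
tool_rot: [-180.0, -0.0, 85.2]
force: [0.1, -0.1, -2.1]
grip_width: 0.046
grasp_force: 30.0
time_s: 28.5
tool_pos: [0.4982, -0.2697, 0.0648]
tool_rot: [-180.0, -0.0, 85.2]
force: [0.7, 1.1, -2.4]
grip_width: 0.0456
grasp_force: 30.0
```

```bash
python3 -m pendant '[{"tx":0,"ty":0,"tz":0.06,"spin":0,"claw":1},{"tx":0,"ty":0,"tz":0.04,"spin":0,"claw":1},{"tx":0,"ty":0,"tz":0,"spin":0,"claw":1},{"tx":0,"ty":0,"tz":0,"spin":0,"claw":1}]'; python3 -m pendant '[{"tx":0,"ty":0,"tz":0.02,"spin":0,"claw":1},{"tx":0,"ty":0,"tz":0,"spin":0,"claw":1}]'
```

```text
time_s: 29.0
tool_pos: [0.4984, -0.2698, 0.0601]
tool_rot: [180.0, -0.0, 85.2]
force: [1.1, -0.5, -2.5]
grip_width: 0.0454
grasp_force: 30.0
time_s: 29.25
tool_pos: [0.4984, -0.2698, 0.0591]
tool_rot: [180.0, -0.0, 85.2]
force: [0.7, 0.2, -2.2]
grip_width: 0.0459
grasp_force: 30.0
```

```bash
python3 -m pendant '[{"tx":0,"ty":0,"tz":0.02,"spin":0,"claw":1},{"tx":0,"ty":0,"tz":0,"spin":0,"claw":1}]'; python3 -m pendant '[{"tx":0,"ty":0,"tz":0.02,"spin":0,"claw":1},{"tx":0,"ty":0,"tz":0,"spin":0,"claw":1}]'
```

```text
time_s: 29.5
tool_pos: [0.4984, -0.2699, 0.059]
tool_rot: [180.0, -0.1, 85.2]
force: [-2.8, 2.0, 6.6]
grip_width: 0.0457
grasp_force: 30.0
time_s: 29.75
tool_pos: [0.4984, -0.2699, 0.0589]
tool_rot: [180.0, -0.1, 85.2]
force: [-5.6, 3.5, 13.8]
grip_width: 0.0458
grasp_force: 30.0
```

```bash
python3 -m pendant '[{"tx":0,"ty":0,"tz":-0.03,"spin":0,"claw":0.3},{"tx":0,"ty":0,"tz":0,"spin":0,"claw":0},{"tx":0,"ty":0,"tz":0,"spin":0,"claw":0},{"tx":0,"ty":0,"tz":0,"spin":0,"claw":0},{"tx":0,"ty":0,"tz":-0.6,"spin":0,"claw":0},{"tx":0,"ty":0,"tz":-0.8,"spin":0,"claw":0},{"tx":0,"ty":0,"tz":-0.8,"spin":0.2,"claw":0},{"tx":0.5,"ty":-0.1,"tz":-0.4,"spin":0.2,"claw":0},{"tx":0.7,"ty":-0.15,"tz":0,"spin":0.2,"claw":0},{"tx":0.7,"ty":-0.15,"tz":0,"spin":0,"claw":0}]'; python3 -m pendant '[{"tx":0.7,"ty":-0.15,"tz":0,"spin":0,"claw":0},{"tx":0.7,"ty":-0.15,"tz":0,"spin":0,"claw":0},{"tx":0.7,"ty":-0.15,"tz":0,"spin":0,"claw":0},{"tx":0.7,"ty":-0.15,"tz":0,"spin":0,"claw":0},{"tx":0.7,"ty":-0.15,"tz":0,"spin":0,"claw":0},{"tx":0.7,"ty":-0.15,"tz":0,"spin":0,"claw":0},{"tx":0.7,"ty":-0.15,"tz":0,"spin":0,"claw":0},{"tx":0.7,"ty":-0.15,"tz":0,"spin":0,"claw":0},{"tx":0.7,"ty":-0.15,"tz":0,"spin":0,"claw":0},{"tx":0,"ty":0,"tz":0,"spin":0,"claw":0}]'; python3 -c "
from h import *
go(.458,.157,.06,83)"
```

```text
time_s: 31.0
tool_pos: [0.4891, -0.1724, 0.1886]
tool_rot: [180.0, -0.0, 82.8]
force: [-0.1, -0.1, -0.6]
grip_width: 0.0871
grasp_force: 0.0
time_s: 32.25
tool_pos: [0.4608, 0.1506, 0.1883]
tool_rot: [-180.0, 0.0, 83.1]
force: [0.4, -0.6, 0.7]
grip_width: 0.087
grasp_force: 0.0
pos [0.4608 0.1506 0.1883] rot [-180.     0.    83.1] F [ 0.4 -0.6  0.7] w 0.087 t 32.25
units tx 0.12 ty -0.07 tz 2.57 spin 0.03
```

```bash
python3 -m pendant '[{"tx":0.12,"ty":-0.05,"tz":0.6,"spin":0,"claw":0},{"tx":0,"ty":0,"tz":0.8,"spin":0,"claw":0},{"tx":0,"ty":0,"tz":0.8,"spin":0,"claw":0},{"tx":0,"ty":0,"tz":0.35,"spin":0,"claw":0},{"tx":0,"ty":0,"tz":0,"spin":0,"claw":0.3},{"tx":0,"ty":0,"tz":0,"spin":0,"claw":1},{"tx":0,"ty":0,"tz":0,"spin":0,"claw":1},{"tx":0,"ty":0,"tz":0,"spin":0,"claw":1},{"tx":0,"ty":0,"tz":0,"spin":0,"claw":1},{"tx":0,"ty":0,"tz":0,"spin":0,"claw":1}]' 30;  python3 -m pendant '[{"tx":0,"ty":0,"tz":-0.2,"spin":0,"claw":1},{"tx":0,"ty":0,"tz":-0.3,"spin":0,"claw":1},{"tx":0,"ty":0,"tz":-0.3,"spin":0,"claw":1},{"tx":0,"ty":0,"tz":-0.4,"spin":0,"claw":1},{"tx":0,"ty":0,"tz":-0.4,"spin":0,"claw":1},{"tx":0,"ty":0,"tz":-0.6,"spin":0,"claw":1},{"tx":0,"ty":0,"tz":-0.6,"spin":0,"claw":1},{"tx":0,"ty":0,"tz":0,"spin":0,"claw":1}]'; python3 -c "
from h import *
c,a=tray('t3'); go(c[0]-np.sin(a)*.085,c[1]+np.cos(a)*.085,.12,90+np.degrees(a))
i,b=snap('scene','s5'); cv2.imwrite('pics/c5.png',cv2.resize(b[150:350,180:420,::-1],None,fx=3,fy=3,interpolation=cv2.INTER_CUBIC))"
```

```text
time_s: 33.5
tool_pos: [0.4595, 0.1545, 0.0614]
tool_rot: [-180.0, -0.0, 82.8]
force: [-3.2, 1.5, 5.3]
grip_width: 0.046
grasp_force: 30.0
time_s: 34.5
tool_pos: [0.4617, 0.1546, 0.2039]
tool_rot: [179.7, -0.3, 82.8]
force: [-0.7, 0.4, -3.6]
grip_width: 0.046
grasp_force: 30.0
tray [ 0.4958 -0.2683] [0.293 0.182] yaw -4.9
0.085 [ 0.503 -0.184]
0 [ 0.496 -0.268]
-0.085 [ 0.489 -0.353]
pos [0.4605 0.1543 0.2021] rot [ 1.799e+02 -1.000e-01  8.280e+01] F [ 0.1 -0.1 -3.5] w 0.0461 t 34.55
units tx -6.60 ty 1.69 tz 1.64 spin -0.58
```

View pics/c5.png

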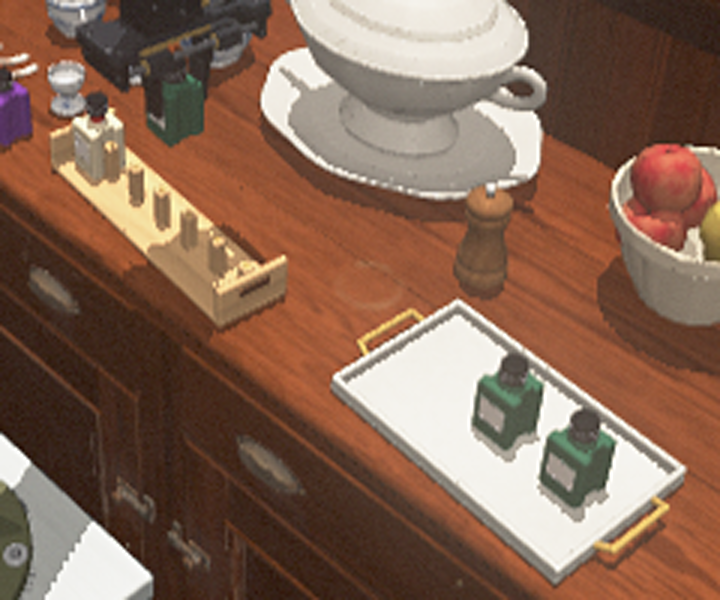

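Two greens stand upright in the tray (crop about (508,400) and (577,455)), the cream is seated with its red neck showing, and the third green is held above. The tray hasn't moved.

```bash
python3 -m pendant '[{"tx":-0.4,"ty":0.1,"tz":0,"spin":0,"claw":1},{"tx":-0.68,"ty":0.18,"tz":0,"spin":0,"claw":1},{"tx":-0.68,"ty":0.18,"tz":0,"spin":0,"claw":1},{"tx":-0.68,"ty":0.18,"tz":0,"spin":0,"claw":1},{"tx":-0.68,"ty":0.18,"tz":0,"spin":0,"claw":1},{"tx":-0.68,"ty":0.18,"tz":0,"spin":0,"claw":1},{"tx":-0.68,"ty":0.18,"tz":0,"spin":0,"claw":1},{"tx":-0.68,"ty":0.18,"tz":0,"spin":0,"claw":1},{"tx":-0.68,"ty":0.18,"tz":0,"spin":0,"claw":1},{"tx":-0.68,"ty":0.18,"tz":0,"spin":-0.2,"claw":1}]'; python3 -m pendant '[{"tx":-0.1,"ty":0,"tz":0.3,"spin":-0.4,"claw":1},{"tx":0,"ty":0,"tz":0.5,"spin":0,"claw":1},{"tx":0,"ty":0,"tz":0.5,"spin":0,"claw":1},{"tx":0,"ty":0,"tz":0,"spin":0,"claw":1}]'; python3 -c "
from h import *
go(.503,-.184,.06,85.2)"
```

```text
time_s: 35.85
tool_pos: [0.5031, -0.1823, 0.2002]
tool_rot: [-179.9, 0.0, 83.6]
force: [1.4, 0.0, -3.0]
grip_width: 0.0459
grasp_force: 30.0
time_s: 36.35
tool_pos: [0.501, -0.1857, 0.1337]
tool_rot: [-179.7, 0.0, 85.1]
force: [-0.2, -1.1, -3.0]
grip_width: 0.0458
grasp_force: 30.0
pos [ 0.501  -0.1857  0.1337] rot [-179.7    0.    85.1] F [-0.2 -1.1 -3. ] w 0.0458 t 36.35
units tx 0.04 ty 0.04 tz 1.47 spin -0.02
```

```bash
python3 -m pendant '[{"tx":0.03,"ty":0,"tz":0.4,"spin":0,"claw":1},{"tx":0,"ty":0,"tz":0.4,"spin":0,"claw":1},{"tx":0,"ty":0,"tz":0.3,"spin":0,"claw":1},{"tx":0,"ty":0,"tz":0.1,"spin":0,"claw":1},{"tx":0,"ty":0,"tz":0.06,"spin":0,"claw":1},{"tx":0,"ty":0,"tz":0,"spin":0,"claw":1}]'; python3 -m pendant '[{"tx":0,"ty":0,"tz":0.06,"spin":0,"claw":1},{"tx":0,"ty":0,"tz":0.04,"spin":0,"claw":1},{"tx":0,"ty":0,"tz":0,"spin":0,"claw":1},{"tx":0,"ty":0,"tz":0,"spin":0,"claw":1}]'
```

```text
time_s: 37.1
tool_pos: [0.5043, -0.1837, 0.0733]
tool_rot: [180.0, 0.0, 85.2]
force: [0.6, -0.5, -2.9]
grip_width: 0.0458
grasp_force: 30.0
time_s: 37.6
tool_pos: [0.5041, -0.1835, 0.0681]
tool_rot: [180.0, -0.0, 85.2]
force: [-0.3, 0.2, -3.5]
grip_width: 0.0459
grasp_force: 30.0
```

```bash
python3 -m pendant '[{"tx":0,"ty":0,"tz":0.06,"spin":0,"claw":1},{"tx":0,"ty":0,"tz":0.06,"spin":0,"claw":1},{"tx":0,"ty":0,"tz":0.02,"spin":0,"claw":1},{"tx":0,"ty":0,"tz":0,"spin":0,"claw":1}]'; python3 -m pendant '[{"tx":0,"ty":0,"tz":0.03,"spin":0,"claw":1},{"tx":0,"ty":0,"tz":0,"spin":0,"claw":1}]'; python3 -m pendant '[{"tx":0,"ty":0,"tz":0.02,"spin":0,"claw":1},{"tx":0,"ty":0,"tz":0,"spin":0,"claw":1}]'
```

```text
time_s: 38.1
tool_pos: [0.5039, -0.1836, 0.0609]
tool_rot: [-180.0, -0.0, 85.2]
force: [0.3, 0.4, -3.2]
grip_width: 0.0458
grasp_force: 30.0
time_s: 38.35
tool_pos: [0.504, -0.1836, 0.0595]
tool_rot: [180.0, -0.0, 85.2]
force: [0.5, 0.2, -2.5]
grip_width: 0.0459
grasp_force: 30.0
time_s: 38.6
tool_pos: [0.5041, -0.1837, 0.0594]
tool_rot: [-180.0, -0.1, 85.2]
force: [-3.2, 2.0, 5.8]
grip_width: 0.0464
grasp_force: 30.0
```

```bash
python3 -m pendant '[{"tx":0,"ty":0,"tz":-0.01,"spin":0,"claw":0.3},{"tx":0,"ty":0,"tz":0,"spin":0,"claw":0},{"tx":0,"ty":0,"tz":0,"spin":0,"claw":0},{"tx":0,"ty":0,"tz":0,"spin":0,"claw":0},{"tx":0,"ty":0,"tz":-0.6,"spin":0,"claw":0},{"tx":0,"ty":0,"tz":-0.8,"spin":0,"claw":0},{"tx":0,"ty":0,"tz":-0.8,"spin":0,"claw":0},{"tx":0.5,"ty":0,"tz":-0.6,"spin":0,"claw":0},{"tx":0.7,"ty":0,"tz":0,"spin":0,"claw":0},{"tx":0.7,"ty":0,"tz":0,"spin":0,"claw":0}]'; python3 -m pendant '[{"tx":0.5,"ty":0,"tz":0,"spin":0,"claw":0},{"tx":0,"ty":0,"tz":0,"spin":0,"claw":0},{"tx":0,"ty":0,"tz":0,"spin":0,"claw":0},{"tx":0,"ty":0,"tz":0,"spin":0,"claw":0}]'; python3 -c "
from h import *
tray('t4')
i,b=snap('scene','s6'); cv2.imwrite('pics/c6.png',cv2.resize(b[150:350,180:420,::-1],None,fx=3,fy=3,interpolation=cv2.INTER_CUBIC))"
```

```text
time_s: 39.85
tool_pos: [0.5122, -0.088, 0.1995]
tool_rot: [179.9, -0.1, 85.2]
force: [1.0, 0.7, 0.2]
grip_width: 0.0873
grasp_force: 0.0
time_s: 40.35
tool_pos: [0.5138, -0.0656, 0.1991]
tool_rot: [180.0, 0.0, 85.1]
force: [-0.5, 0.5, -0.4]
grip_width: 0.0866
grasp_force: 0.0
tray [ 0.4915 -0.3258] [0.18  0.184] yaw -4.9
0.085 [ 0.499 -0.241]
0 [ 0.491 -0.326]
-0.085 [ 0.484 -0.41 ]
```

View pics/c6.png

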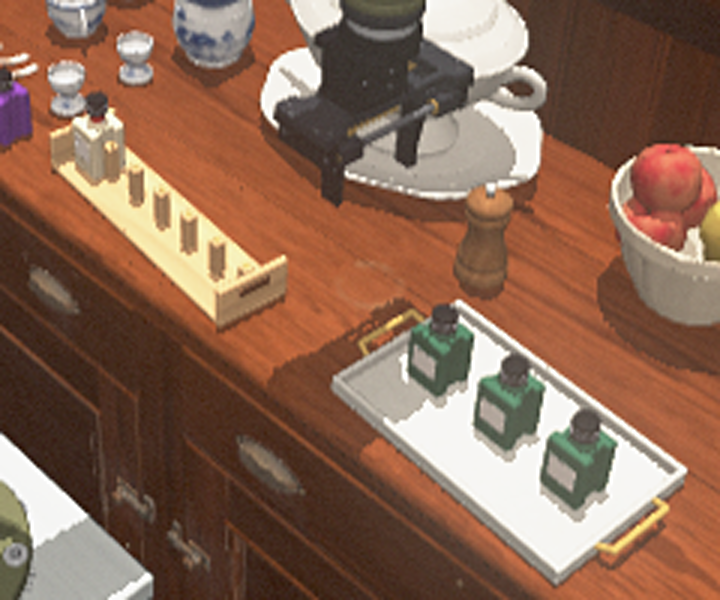

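Three greens stand upright and shut in the tray. The cream is seated with its cap up, and the mill and egg cups are untouched. The odd tray reading is just the arm's shadow and body hiding part of it. Handing in.

```bash
python3 -c "
from cell import env
print(env.sign_off())"
```

```text
the job is handed in; nothing more can be done
None
```

The job is handed in at about 40 s, but the sign-off gave no verdict: the three green bottles were pressed shut and stand upright in the tray, the one cream bottle is still seated with its cap up, and the mill and egg cups were left alone.

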